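# Sweep loose nose caps off the bench into the catch tray

### The arm

A 6-joint arm with a two-finger parallel gripper is mounted at the origin on the work surface. World frame = base frame: x ahead of the robot, y to its left, z up, the work surface at z = 0. Lengths are in m, angles in rad, forces in N, time in s.
With the tool pointing down it reaches from about 0.375 to 0.975 m from the base axis. Payload 3.8 kg.
Tool frame: the origin (TCP) lies on the centre line of the jaws, within the pads' length; the fingertips stand 17 mm ahead of it and the grasp point (between the pads) lies 2 mm behind it (bot.tip_extent is the distance from the TCP to the fingertips, in m); z points along the fingers, y is the line along which they close (so a half turn about z gives the same grasp; the last joint's range is limited). The gripper opens to 85 mm and grips with 20 to 120 N. Pads are 22 mm wide; open, the fingers measure 114 mm over their backs; the gripper's body (76 mm by 85 mm) begins 54 mm behind the grasp point. The pads swing forward as they close: fully open they stand 13 mm farther back than shut.
Start: joints at [-1.181, 0.264, 1.604, -0, 1.274, -0.037], TCP at [0.279, -0.614, 0.248] pointing down, gripper open.
Joint ranges: [-2.63, 2.63], [-0.94, 2.18], [0.31, 2.57], [-1.31, 4.45], [0, 2.66], [-2.55, 2.55]. Speed limits (rad/s): [2.57, 2.57, 3.14, 3.14, 3.14, 3.14].

### API

Orientations are given as a rotation vector (axis times angle).
In Python, from workcell import readout, read_camera, finish_job, bot gives the robot as it stands.
- The arm moves only by the tool jog_arm, never from a script. Its argument "deltas" is one flat list of numbers, 7 for each row, row after row: the shift along the tool's x, y, z in m, then the turn, a rotation vector about the tool's x, y, z in degrees, then the gripper command: -1 is shut, 1 is fully open, values between are in proportion. A call has 1 to 8 rows; each row is the pose to reach, as a shift and turn from the pose commanded when the call began, along the tool's axes at that moment; what a row does not reach only later rows make up. A row lasts 1/10 s, in which the tool goes at most 50 mm and 8.59 degrees, less where a joint would pass 70% of its speed; a pose out of reach is approached as far as the arm can. A call with a gripper value outside its range is refused whole. The fingers move at their own pace and stop on an object; "squeeze" is the grip in N (left out, the last holds). Time passes only in rows, so rows that repeat a pose let the fingers close. It gives the time, the measured TCP pose, the force, the opening and the grip force at its end, in the units of the state.
- readout.read_state(): the state, without advancing time (a new reading comes with each control period).
- read_camera(name): name is "scene" or "top" or "wrist"; returns a dict with "color" (480x640x3 uint8, blue, green, red), "fx", "fy", "cx", "cy" (pixels), "origin" and "attitude" of the camera in the world. Camera axes: x right, y down, z forward; pixel columns grow to the right and rows downward; lengths in m; the calibration is good to about 2 mm. A picture is of the moment at which its call begins. There is no depth.
- finish_job(): hands the job in; it is judged then, once.
The state is a dict: "time": time; "q": joint angles; "joint_vel": joint speeds; "joint_torque": joint torques, N m; "tool_pos": TCP position; "tcp_rot": TCP orientation; "wrist_force": force on the tool from outside, world axes, zero at the start; "torque": the same for the moment, N m; "width": opening from 0.0 (shut) to 1.0 (fully open); "grip_force": force on a finger pad.
Only numpy, scipy, OpenCV 4.12 (cv2) and the standard library are available. Lean on these libraries where they do the work, as an engineer would, in place of code of your own. Each camera call takes 0.05 s, during which the arm holds its last target. There are 200 camera calls.

### The job

Three loose metal nose caps have been left on the assembly bench: sweep all three across the bench with your fingertips and over the edge into the catch tray fixed there. Only push them, never lift them or carry them out over the tray, and let none fall past the tray. Leave the two finished units standing where they are, and do not shift the screw dish or the screwdriver.

Things in the scene. Friction and masses are not known exactly. Their poses are not given: they have to be found in the camera images.
- cap1: loose turned-aluminium nose cap, standing on its flat base: base 26 mm in diameter and 10 mm high with an upright side, then a cone up to a 12 mm wide nub, 22 mm high in all, about 25 g; it slides and does not tip when pushed at its base. Origin: centre of its underside, z up along the cap. All three caps are alike
- cap2: loose turned-aluminium nose cap, standing on its flat base: base 26 mm in diameter and 10 mm high with an upright side, then a cone up to a 12 mm wide nub, 22 mm high in all, about 25 g; it slides and does not tip when pushed at its base. Origin: centre of its underside, z up along the cap. All three caps are alike
- cap3: loose turned-aluminium nose cap, standing on its flat base: base 26 mm in diameter and 10 mm high with an upright side, then a cone up to a 12 mm wide nub, 22 mm high in all, about 25 g; it slides and does not tip when pushed at its base. Origin: centre of its underside, z up along the cap. All three caps are alike
- catch_tray: open grey sheet-steel catch tray, fixed to the straight bench edge away from the robot (bench top flat, level and clear up to it). Origin: on that edge, level with the bench top, mid-mouth; x points away from the robot into the tray, y along the edge. Inside: y from -110 to 110 mm, x from 2 to 138 mm. Its wall by the bench ends 6 mm below the bench top, side walls 2 mm below it, far wall 20 mm above
- tray_floor (a point): centre of the catch tray's lined inner floor, 55 mm below the bench top and 70 mm beyond the edge
- unit1: bystander: finished unit standing upright, a black barrel 25 mm in diameter with a nose cap on top, 56 mm high, 60 g, not fixed, easily knocked over. Origin: centre of its underside
- unit2: bystander: finished unit standing upright, a black barrel 25 mm in diameter with a nose cap on top, 56 mm high, 60 g, not fixed, easily knocked over. Origin: centre of its underside
- dish: bystander: round white plastic dish of screws, 116 mm across the rim, 20 mm high, not fixed. Origin: centre of its underside
- driver: bystander: cordless electric screwdriver lying on its side, not fixed, 33 mm thick, 37 mm high with its switch bar, 200 mm long along its own x (from x = -90 to 110 mm, bit at +x). Origin: on the bench under its body

How it is judged:
At the end, for the whole second after the job is handed in: All three nose caps lie at rest (slower than 20 mm/s) inside the catch tray, below the level of the bench top (x of cap1 in the frame of catch_tray between 0 and 0.14 m and y of cap1 in the frame of catch_tray between -0.111 and 0.111 m and z of cap1 in the frame of catch_tray between -0.06 and -0.01 m and linear speed of each of cap1, cap2, cap3 below 0.02 m/s and x of cap2 in the frame of catch_tray between 0 and 0.14 m and y of cap2 in the frame of catch_tray between -0.111 and 0.111 m and z of cap2 in the frame of catch_tray between -0.06 and -0.01 m and x of cap3 in the frame of catch_tray between 0 and 0.14 m and y of cap3 in the frame of catch_tray between -0.111 and 0.111 m and z of cap3 in the frame of catch_tray between -0.06 and -0.01 m); the robot touches nothing.
It fails at once if a nose cap is lifted: its underside's centre rises more than 8 mm above the bench top while it is upright (within 0.2 rad), or more than 20 mm in any pose ((height (world z) of cap1 above 0.02 m or (height (world z) of cap1 above 0.008 m and angle between cap1's own z axis and vertical below 0.2 rad)) or (height (world z) of cap2 above 0.02 m or (height (world z) of cap2 above 0.008 m and angle between cap2's own z axis and vertical below 0.2 rad)) or (height (world z) of cap3 above 0.02 m or (height (world z) of cap3 above 0.008 m and angle between cap3's own z axis and vertical below 0.2 rad))).
It fails at once if a nose cap is carried out over the tray: still no more than 8 mm below the bench top when its underside's centre is more than 40 mm beyond the edge ((x of cap1 in the frame of catch_tray above 0.04 m and z of cap1 in the frame of catch_tray above -0.008 m) or (x of cap2 in the frame of catch_tray above 0.04 m and z of cap2 in the frame of catch_tray above -0.008 m) or (x of cap3 in the frame of catch_tray above 0.04 m and z of cap3 in the frame of catch_tray above -0.008 m)).
It fails at once if a nose cap falls past the tray: more than 120 mm below the bench top (height (world z) of any of cap1, cap2, cap3 below -0.12 m).
It fails at once if a finished unit is shifted by more than 15 mm or tipped by more than 0.25 rad (distance of any of unit1, unit2 from where it was at the start of the episode above 0.015 m or angle between any of unit1, unit2's own z axis and vertical above 0.25 rad).
It fails at once if the screw dish or the screwdriver is shifted by more than 15 mm (distance of any of dish, driver from where it was at the start of the episode above 0.015 m).
It also fails if it takes over 64 s, if anything falls off the work surface, if the arm or the gripper's body presses on something with over 40 N, if the wrist force passes 120 N, or if a joint passes its speed limit or range.

## Working session

There is one attempt and no reset: what is moved stays moved. The work goes in short steps, Python scripts to look and compute and a tool call to move; the robot and the scene stay as the last step left them, time stands still between calls to the robot, and variables do not carry over. Pictures are saved under pics/ and viewed, at most 10 in all, crops included, and the job is handed in when it is done.

Besides the shell and the picture viewer there is one more tool, called after ">>>" as a command line: name --argument value ..., lists and objects as JSON in quotes. jog_arm: Moves the arm, as the interface text tells. Its arguments: {"type":"object","properties":{"deltas":{"type":"array"},"squeeze":{"type":"number"}},"required":["deltas"]}

```bash
mkdir -p pics; ls
python3 - <<'E'
from workcell import readout, read_camera, bot
import cv2
s=readout.read_state();print(s['time'],s['tool_pos'],s['tcp_rot'],s['width'])
for n in ('top','scene'):
    c=read_camera(n);cv2.imwrite(f'pics/{n}0.png',c['color']);print(n,c['fx'],c['cx'],c['cy'],c['origin'],c['attitude'])
E
```

```text
pics
0.0 [ 0.27916786 -0.61380451  0.24697363] [-3.06822654e+00 -6.64868381e-01  6.23861484e-04] 1.003425444138787
top 494.246959884101 314.69963594721446 234.52227313981118 [0.32661121 0.00843261 1.08211727] [-2.14086469  2.11473006 -0.2034036 ]
scene 546.1902856888704 321.73771141996446 243.02071068762697 [ 1.28747086 -0.5539482   0.8331142 ] [-2.10266916 -1.00166728  0.48046658]
```

View pics/top0.png

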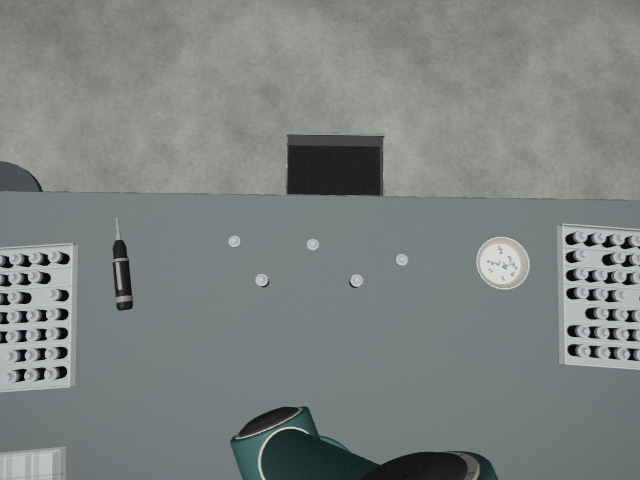

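View pics/scene0.png

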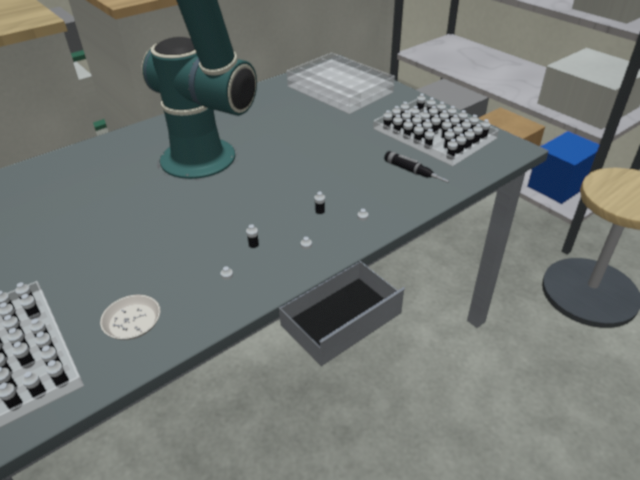

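In the top view the three caps are at pixels (234,241), (312,244) and (402,259). The units are at (262,280) and (356,281). The tray mouth spans columns 288–383 at row ~195, with the dish at (503,263) and the driver at (122,270).

```bash
cat > h.py <<'E'
import cv2,numpy as np
from scipy.spatial.transform import Rotation as R
from workcell import readout, read_camera, bot
def ray(c,u,v,z):
    d=R.from_rotvec(c['attitude']).apply([(u-c['cx'])/c['fx'],(v-c['cy'])/c['fy'],1]);o=np.array(c['origin'])
    return o+d*(z-o[2])/d[2]
def blobs(c,u0,u1,v0,v1,thr=165):
    m=(c['color'].min(2)>thr).astype(np.uint8);k=np.zeros_like(m);k[v0:v1,u0:u1]=m[v0:v1,u0:u1]
    n,_,st,ce=cv2.connectedComponentsWithStats(k)
    return [(ce[i],st[i][2:]) for i in range(1,n) if st[i][4]>15]
E
python3 - <<'E'
from h import *
c=read_camera('top')
for p,s in blobs(c,200,430,220,300): print(p.round(1),s,'z.008',ray(c,*p,.008)[:2].round(4),'z.05',ray(c,*p,.045)[:2].round(4))
for n,u,v in [('edgeL',288,194),('edgeR',383,195),('farL',288,135),('farR',383,135)]: print(n,ray(c,u,v,0).round(3))
g=cv2.cvtColor(c['color'],cv2.COLOR_BGR2GRAY).astype(int)
for u in (240,270,400,430): print(u,[(r,g[r,u]) for r in range(188,202)])
s=cv2.imread('pics/scene0.png');c=read_camera('scene')
for p,q in blobs(c,210,380,180,290): print(p.round(1),q,ray(c,*p,.012)[:2].round(4),ray(c,*p,.045)[:2].round(4))
print(R.from_rotvec(readout.read_state()['tcp_rot']).as_matrix().round(3))
E
```

```text
[233.8 240.9] [11 11 93] z.008 [0.51   0.1805] z.05 [0.5037 0.1746]
[312.2 244. ] [12 11 95] z.008 [0.5054 0.0078] z.05 [0.4992 0.0078]
[401.4 259.2] [12 11 96] z.008 [ 0.4742 -0.1881] z.05 [ 0.4691 -0.1813]
[260.9 279.6] [12 12 97] z.008 [0.4256 0.1184] z.05 [0.4222 0.1146]
[356.2 279.9] [ 12  11 102] z.008 [ 0.4275 -0.0887] z.05 [ 0.424  -0.0854]
edgeL [0.621 0.064 0.   ]
edgeR [ 0.621 -0.151  0.   ]
farL [0.762 0.067 0.   ]
farR [ 0.765 -0.153  0.   ]
240 [(188, np.int64(147)), (189, np.int64(145)), (190, np.int64(145)), (191, np.int64(144)), (192, np.int64(143)), (193, np.int64(145)), (194, np.int64(106)), (195, np.int64(126)), (196, np.int64(127)), (197, np.int64(128)), (198, np.int64(127)), (199, np.int64(127)), (200, np.int64(128)), (201, np.int64(126))]
270 [(188, np.int64(146)), (189, np.int64(145)), (190, np.int64(144)), (191, np.int64(146)), (192, np.int64(144)), (193, np.int64(146)), (194, np.int64(117)), (195, np.int64(113)), (196, np.int64(128)), (197, np.int64(130)), (198, np.int64(128)), (199, np.int64(129)), (200, np.int64(129)), (201, np.int64(128))]
400 [(188, np.i
[... 278 characters left out ...]
01, np.int64(126))]
430 [(188, np.int64(146)), (189, np.int64(144)), (190, np.int64(139)), (191, np.int64(144)), (192, np.int64(142)), (193, np.int64(141)), (194, np.int64(139)), (195, np.int64(142)), (196, np.int64(142)), (197, np.int64(119)), (198, np.int64(127)), (199, np.int64(126)), (200, np.int64(126)), (201, np.int64(126))]
[319.4 197.5] [ 9  4 27] [0.3903 0.138 ] [0.4263 0.1102]
[362.7 214.5] [ 9  4 29] [0.5138 0.1754] [0.5449 0.1461]
[251.7 230.9] [10  5 33] [ 0.3926 -0.0692] [ 0.4285 -0.0887]
[306.1 243. ] [ 9  5 33] [0.5103 0.0035] [ 0.5415 -0.0189]
[226.1 273.1] [11  5 39] [ 0.4787 -0.1915] [ 0.5112 -0.206 ]
[[ 0.91   0.414 -0.001]
 [ 0.414 -0.91   0.001]
 [ 0.    -0.001 -1.   ]]
```

```bash
cat >> h.py <<'E'
def to(x,y,z,yaw):
    s=readout.read_state();r=R.from_rotvec(s['tcp_rot']);M=r.as_matrix()
    t=np.deg2rad(yaw);c,n=np.cos(t),np.sin(t);T=np.array([[c,n,0],[n,-c,0],[0,0,-1]])
    print('t',s['time'],'d',(M.T@(np.array([x,y,z])-s['tool_pos'])).round(4),'turn',R.from_matrix(M.T@T).as_rotvec(degrees=True).round(2),'q6',s['q'][5])
E
python3 - <<'E'
from h import *
print(bot.tip_extent,[a for a in dir(bot) if a[0]!='_'])
c=read_camera('top')
for u,v in [(240,194.3),(270,195),(400,196.5),(430,197)]: print(ray(c,u,v,0).round(4))
to(.445,-.209,.10,35.8)
E
```

```text
0.017 ['MotionError', 'tip_extent']
[0.6184 0.1723 0.    ]
[0.6177 0.1046 0.    ]
[ 0.6182 -0.1894  0.    ]
[ 0.618  -0.2574  0.    ]
t 0.25 d [ 0.3185 -0.3     0.148 ] turn [-6.000e-02 -1.000e-02 -1.134e+01] q6 -0.03691274421063043
```

>>> jog_arm --deltas '[0.05,-0.047,0.02,0,0,-2,-0.58,0.09,-0.085,0.05,0,0,-4,-0.58,0.13,-0.122,0.07,0,0,-5,-0.58,0.17,-0.16,0.09,0,0,-7,-0.58,0.21,-0.198,0.11,0,0,-8,-0.58,0.25,-0.235,0.13,0,0,-10,-0.58,0.285,-0.27,0.148,0,0,-11.3,-0.58,0.3185,-0.3,0.148,0,0,-11.3,-0.58]'

```text
time: 1.05
tool_pos: [0.4212, -0.2644, 0.1125]
tcp_rot: [-2.989, -0.964, 0.001]
wrist_force: [0.4, 0.5, 0.3]
width: 0.209
grip_force: 0.0
```

>>> jog_arm --deltas '[0,0,0,0,0,0,-0.58,0,0,0,0,0,0,-0.58,0,0,0,0,0,0,-0.58]'

```text
time: 1.35
tool_pos: [0.4219, -0.2676, 0.1144]
tcp_rot: [2.989, 0.964, 0.001]
wrist_force: [-0.9, -0.2, 0.2]
width: 0.209
grip_force: 0.0
```

Run:
```python
from h import *
to(.445,-.209,.020,35.8);print(readout.read_state()['width'])
c=read_camera('wrist');cv2.imwrite('pics/w1.png',c['color'])
for p,s in blobs(c,0,640,0,480): print(p.round(1),s,ray(c,*p,.01)[:2].round(4))
```

```text
t 1.35 d [ 0.053  -0.0342  0.0943] turn [ 0.09 -0.   -0.05] q6 0.33242519019645805
0.20942108190412428
[37.4 68.4] [  60   57 1981] [ 0.4124 -0.0621]
[272.9 113.2] [  42   44 1376] [ 0.473  -0.1889]
[530.9 308.1] [  169   150 18111] [ 0.4709 -0.4139]
[294.4 339.3] [ 9 10 50] [ 0.3489 -0.2888]
[362.4 339.2] [ 9 10 48] [ 0.3787 -0.3301]
[618.7 405. ] [ 51  44 445] [ 0.4507 -0.5337]
[605.7 426.8] [ 8  8 21] [ 0.4298 -0.5422]
[594.7 431.8] [12 11 55] [ 0.421  -0.5389]
[624.3 449.7] [ 33  39 544] [ 0.4226 -0.5737]
```

View pics/w1.png

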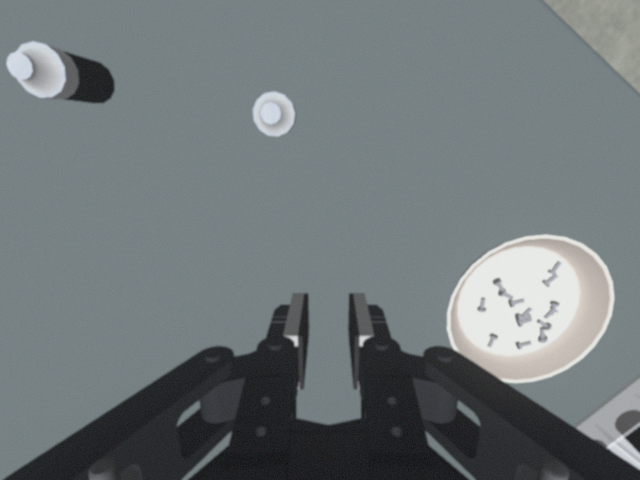

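The wrist view shows the fork (columns 300–355) open about 18 mm, cap C at (273,113), the dish at right (530,308) and unit2 at upper left (60,75). Wrist and top estimates of cap C agree to about 1 mm.

>>> jog_arm --deltas '[0.027,-0.017,0.01,0,0,0,-0.58,0.053,-0.034,0.03,0,0,0,-0.58,0.053,-0.034,0.06,0,0,0,-0.58,0.053,-0.034,0.085,0,0,0,-0.58,0.053,-0.034,0.094,0,0,0,-0.58,0.053,-0.034,0.094,0,0,0,-0.58]'

```text
time: 2.0
tool_pos: [0.4442, -0.209, 0.0192]
tcp_rot: [-2.99, -0.961, 0.002]
wrist_force: [-0.8, 0.7, -0.3]
width: 0.216
grip_force: 0.0
```

Run:
```python
from h import *
s=readout.read_state();print(s['tool_pos'],s['wrist_force']);to(.445,-.209,.020,35.8)
c=read_camera('wrist')
for p,q in blobs(c,200,450,50,480): print(p.round(1),q,ray(c,*p,.01)[:2].round(4))
```

```text
[ 0.44418295 -0.20902726  0.01917998] [-0.80083305  0.70180614 -0.31814488]
t 2.0 d [ 0.0007  0.0005 -0.0008] turn [-0.07  0.04 -0.17] q6 0.4584170996449083
[330.8 240.5] [  65   62 3041] [ 0.4729 -0.1894]
[294.3 339.3] [ 9 10 51] [ 0.4266 -0.2029]
[362.5 339.2] [10 10 51] [ 0.4441 -0.2273]
```

>>> jog_arm --deltas '[0.008,0,0,0,0,0,-0.58,0.02,0,0,0,0,0,-0.58,0.035,0,0,0,0,0,-0.58,0.05,0,0,0,0,0,-0.58,0.065,0,0,0,0,0,-0.58,0.08,0,0,0,0,0,-0.58,0.095,0,0,0,0,0,-0.58,0.11,0,0,0,0,0,-0.58]'

```text
time: 2.85
tool_pos: [0.5351, -0.1427, 0.0196]
tcp_rot: [-2.99, -0.965, 0.0]
wrist_force: [-0.1, -0.1, 0.7]
width: 0.211
grip_force: 0.4
```

Run:
```python
from h import *
s=readout.read_state();print(s['tool_pos'],s['wrist_force'],s['width'])
c=read_camera('wrist')
for p,q in blobs(c,200,450,50,480): print(p.round(1),q,ray(c,*p,.01)[:2].round(4))
```

```text
[ 0.53506668 -0.14270431  0.01962017] [-0.06070712 -0.1459569   0.71288333] 0.21143572815850048
[328. 276.] [  63   58 2763] [ 0.5504 -0.1312]
[294.2 339.4] [10 10 54] [ 0.5172 -0.1368]
[362.2 339.4] [10 10 57] [ 0.5347 -0.1612]
```

>>> jog_arm --deltas '[0.012,0,0,0,0,0,-0.58,0.027,0,0,0,0,0,-0.58,0.042,0,0,0,0,0,-0.58,0.057,0,0,0,0,0,-0.58,0.07,0,0,0,0,0,-0.58,0.082,0,0,0,0,0,-0.58,0.092,0,0,0,0,0,-0.58,0.1,0,0,0,0,0,-0.58]'

```text
time: 3.7
tool_pos: [0.6159, -0.0847, 0.0197]
tcp_rot: [2.99, 0.965, 0.0]
wrist_force: [0.1, -0.7, 0.3]
width: 0.207
grip_force: 0.0
```

Run:
```python
from h import *
s=readout.read_state();print(s['tool_pos'],s['wrist_force'],s['width'])
c=read_camera('wrist');cv2.imwrite('pics/w2.png',c['color'])
```

```text
[ 0.6159493  -0.08471268  0.01970188] [ 0.09258185 -0.67208003  0.33156893] 0.2074563894363886
```

View pics/w2.png

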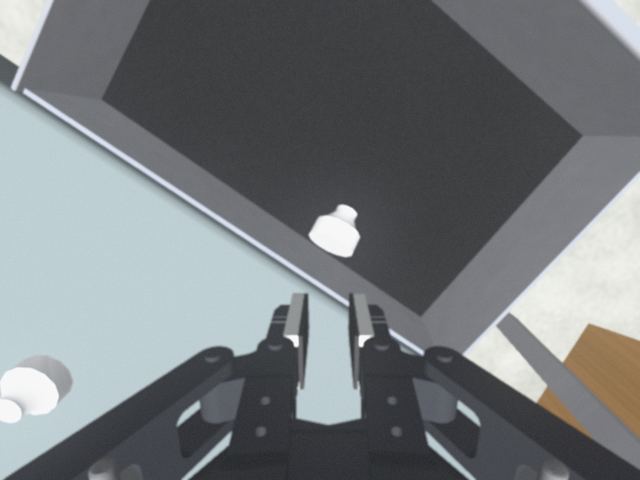

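Cap C lies in the tray at (335,230). Cap A is next: raise, cross and turn.

>>> jog_arm --deltas '[0,0,-0.04,0,0,0,-0.58,0,0,-0.085,0,0,-5,-0.58,0,-0.03,-0.1,0,0,-13,-0.58,0.02,-0.07,-0.1,0,0,-21,-0.58,0.035,-0.11,-0.1,0,0,-29,-0.58,0.045,-0.15,-0.1,0,0,-37,-0.58,0.05,-0.19,-0.1,0,0,-45,-0.58,0.055,-0.22,-0.1,0,0,-52,-0.58]'

```text
time: 4.55
tool_pos: [0.5296, 0.127, 0.1196]
tcp_rot: [-2.258, -2.184, 0.001]
wrist_force: [0.2, -0.5, 0.1]
width: 0.213
grip_force: 0.0
```

```bash
python3 -c "
from h import *
to(.492,.214,.10,118.3);print(readout.read_state()['tool_pos'])"
```

```text
t 4.55 d [ 0.0857 -0.0405  0.0197] turn [-4.000e-02 -2.000e-02 -3.021e+01] q6 0.2224857615372954
[0.52963357 0.12695558 0.1196424 ]
```

>>> jog_arm --deltas '[0.03,-0.015,0,0,0,-8,-0.58,0.06,-0.03,0.01,0,0,-16,-0.58,0.08,-0.04,0.02,0,0,-24,-0.58,0.086,-0.04,0.02,0,0,-30.2,-0.58,0.086,-0.04,0.02,0,0,-30.2,-0.58,0.086,-0.04,0.02,0,0,-30.2,-0.58]'

```text
time: 5.15
tool_pos: [0.4948, 0.2127, 0.0999]
tcp_rot: [1.622, 2.69, -0.0]
wrist_force: [-0.1, -0.6, 0.6]
width: 0.207
grip_force: 0.0
```

```bash
python3 -c "
from h import *
c=read_camera('top')
for p,s in blobs(c,200,430,210,300): print(p.round(1),s,ray(c,*p,.008)[:2].round(4))
to(.492,.214,.020,118.3);print(readout.read_state()['tool_pos'])"
```

```text
[234.  240.9] [ 11  11 102] [0.5101 0.1801]
[312.4 244.1] [ 12  11 102] [0.5053 0.0074]
[208.2 241.9] [11  4 18] [0.5072 0.2369]
[261.2 279.5] [ 12  12 110] [0.4258 0.1177]
[356.2 280. ] [ 12  13 113] [ 0.4274 -0.0889]
t 5.2 d [ 0.0028 -0.0019  0.08  ] turn [ 0.02  0.02 -0.5 ] q6 -0.12572232598591057
[0.49495128 0.21246593 0.09998208]
```

>>> jog_arm --deltas '[0.003,-0.002,0.03,0,0,-0.5,-0.58,0.003,-0.002,0.06,0,0,-0.5,-0.58,0.003,-0.002,0.075,0,0,-0.5,-0.58,0.003,-0.002,0.08,0,0,-0.5,-0.58,0.003,-0.002,0.08,0,0,-0.5,-0.58]'

```text
time: 5.7
tool_pos: [0.4914, 0.2141, 0.0194]
tcp_rot: [-1.609, -2.698, 0.001]
wrist_force: [0.0, -0.2, 0.7]
width: 0.211
grip_force: 0.0
```

>>> jog_arm --deltas '[-0.008,0,0,0,0,0,-0.58,-0.02,0,0,0,0,0,-0.58,-0.035,0,0,0,0,0,-0.58,-0.05,0,0,0,0,0,-0.58,-0.065,0,0,0,0,0,-0.58,-0.08,0,0,0,0,0,-0.58,-0.095,0,0,0,0,0,-0.58,-0.11,0,0,0,0,0,-0.58]'

```text
time: 6.5
tool_pos: [0.5445, 0.1165, 0.0197]
tcp_rot: [-1.608, -2.699, 0.0]
wrist_force: [-1.1, 1.8, 0.4]
width: 0.211
grip_force: 0.3
```

Run:
```python
from h import *
s=readout.read_state();print(s['tool_pos'],s['wrist_force'],s['width'])
c=read_camera('wrist');cv2.imwrite('pics/w3.png',c['color'])
c=read_camera('top');cv2.imwrite('pics/t3.png',cv2.resize(c['color'][180:330,180:440],None,fx=3,fy=3))
for p,q in blobs(c,200,430,200,300): print(p.round(1),q,ray(c,*p,.008)[:2].round(4))
```

```text
[0.54446169 0.11654483 0.01967046] [-1.12367662  1.79515465  0.35263299] 0.21060378393514093
[233.7 234.1] [ 45  12 108] [0.5254 0.1815]
[312.4 244.1] [ 12  11 102] [0.5053 0.0074]
[356.2 280. ] [ 12  13 115] [ 0.4272 -0.0889]
```

View pics/t3.png

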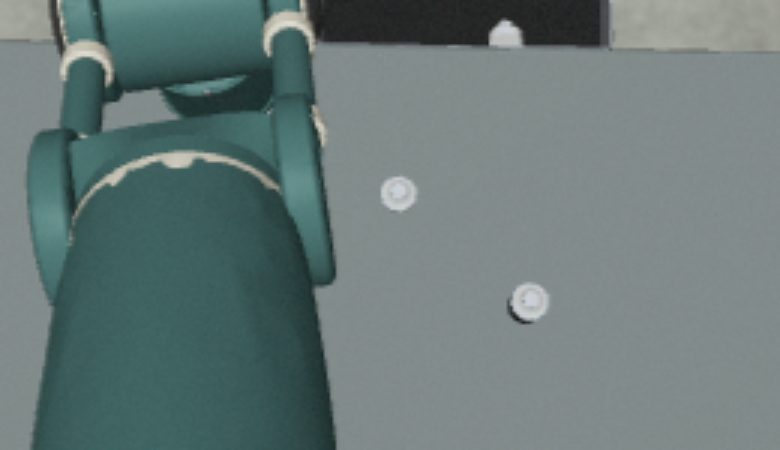

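The top crop shows cap C in the tray (505,35), with cap B (398,193) and unit2 (528,302) undisturbed. The arm hides cap A, so I'll continue and check with the scene camera.

>>> jog_arm --deltas '[-0.012,0,0,0,0,0,-0.58,-0.025,0,0,0,0,0,-0.58,-0.04,0,0,0,0,0,-0.58,-0.055,0,0,0,0,0,-0.58,-0.07,0,0,0,0,0,-0.58,-0.083,0,0,0,0,0,-0.58,-0.095,0,0,0,0,0,-0.58,-0.1,0,0,0,0,0,-0.58]'

```text
time: 7.4
tool_pos: [0.5924, 0.0286, 0.0198]
tcp_rot: [1.609, 2.698, 0.0]
wrist_force: [0.0, -0.0, -0.2]
width: 0.211
grip_force: 0.1
```

Run:
```python
from h import *
s=readout.read_state();print(s['tool_pos'],s['wrist_force'],s['width'])
c=read_camera('scene');cv2.imwrite('pics/s4.png',cv2.resize(c['color'][160:360,190:450],None,fx=3,fy=3))
for p,q in blobs(c,210,450,180,340): print(p.round(1),q,ray(c,*p,.012)[:2].round(4))
```

```text
[0.59235252 0.02864563 0.01980037] [ 0.00535227 -0.00517556 -0.21218156] 0.2110187247476899
[251.6 230.8] [10  5 39] [ 0.3921 -0.0691]
[305.7 242.9] [10  5 39] [0.5094 0.0031]
[334.1 263.1] [11  9 54] [0.604  0.0098]
[313.6 305.3] [ 8  7 33] [ 0.6746 -0.1027]
```

View pics/s4.png

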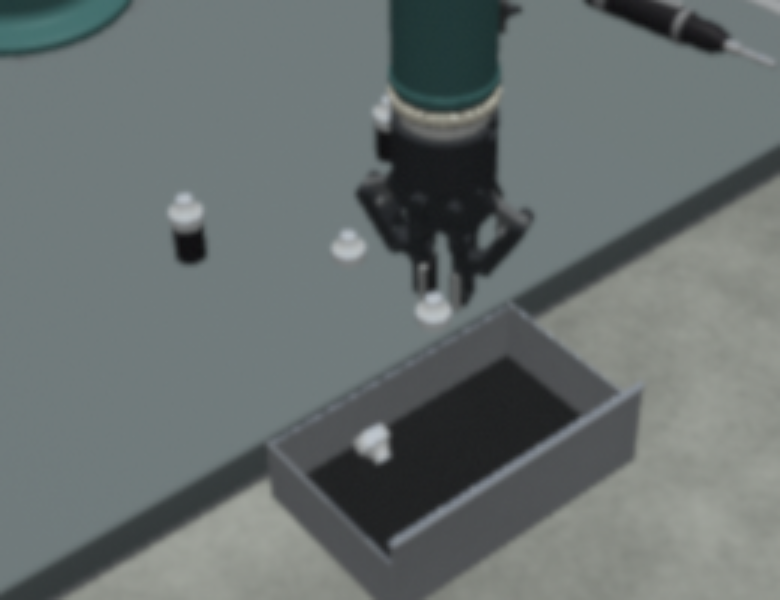

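Cap A sits in the fork at crop (433,308), about 16 mm short of the edge, and cap C is in the tray (375,443). I'll finish this push.

>>> jog_arm --deltas '[-0.01,0,0,0,0,0,-0.58,-0.022,0,0,0,0,0,-0.58,-0.034,0,0,0,0,0,-0.58,-0.046,0,0,0,0,0,-0.58,-0.057,0,0,0,0,0,-0.58,-0.066,0,0,0,0,0,-0.58,-0.068,0,0,0,0,0,-0.58,-0.068,0,0,0,0,0,-0.58]'

```text
time: 8.25
tool_pos: [0.624, -0.0302, 0.0197]
tcp_rot: [-1.608, -2.699, -0.0]
wrist_force: [-0.4, 0.7, 0.1]
width: 0.208
grip_force: 0.0
```

Run:
```python
from h import *
s=readout.read_state();print(s['tool_pos'],s['wrist_force'],s['width'])
c=read_camera('scene');cv2.imwrite('pics/s5.png',cv2.resize(c['color'][160:360,190:450],None,fx=3,fy=3))
for p,q in blobs(c,210,450,180,340): print(p.round(1),q,ray(c,*p,.012)[:2].round(4),ray(c,*p,-.045)[:2].round(4))
to(.466,.019,.12,165)
```

```text
[ 0.62404028 -0.03023377  0.01965464] [-0.38674018  0.67705796  0.06652032] 0.20781536677795098
[251.6 230.8] [10  5 39] [ 0.3921 -0.0691] [ 0.33   -0.0354]
[323.2 298.9] [ 8  7 33] [ 0.6731 -0.0766] [ 0.6304 -0.0435]
[313.8 305.2] [ 9  7 34] [ 0.6747 -0.1025] [ 0.6322 -0.0711]
t 8.3 d [ 0.1181 -0.1155 -0.1003] turn [-0.000e+00 -3.000e-02 -4.657e+01] q6 -0.5842599691533042
```

Cap A is in the tray. Cap B next, pushed straight ahead.

>>> jog_arm --deltas '[0,0,-0.04,0,0,0,-0.58,0,0,-0.085,0,0,-8,-0.58,0.02,-0.025,-0.1,0,0,-16,-0.58,0.045,-0.05,-0.1,0,0,-24,-0.58,0.07,-0.08,-0.1,0,0,-32,-0.58,0.09,-0.105,-0.1,0,0,-40,-0.58,0.108,-0.121,-0.1,0,0,-48,-0.58,0.108,-0.121,-0.1,0,0,-56,-0.58]'

```text
time: 9.1
tool_pos: [0.4618, 0.0087, 0.1188]
tcp_rot: [-0.141, -3.135, -0.001]
wrist_force: [0.5, -0.1, 0.9]
width: 0.212
grip_force: 0.0
```

>>> jog_arm --deltas '[0,0,0,0,0,-5.7,-0.58,0,0,0,0,0,-5.7,-0.58,0,0,0,0,0,-5.7,-0.58]'

```text
time: 9.4
tool_pos: [0.4659, 0.0078, 0.1198]
tcp_rot: [-0.001, 3.141, 0.0]
wrist_force: [0.2, -0.2, 0.2]
width: 0.211
grip_force: 0.0
```

```bash
python3 -c "
from h import *
c=read_camera('scene')
for p,q in blobs(c,210,450,180,340): print(p.round(1),q,ray(c,*p,.012)[:2].round(4))
to(.466,.0075,.020,180);print(readout.read_state()['tool_pos'])"
```

```text
[319.4 197.4] [ 9  4 31] [0.3899 0.1381]
[251.7 230.8] [10  5 37] [ 0.3922 -0.0689]
[305.8 243. ] [10  5 37] [0.5097 0.003 ]
[323.2 298.9] [ 8  7 31] [ 0.6731 -0.0765]
[313.8 305.2] [ 9  7 34] [ 0.6747 -0.1025]
t 9.45 d [ 0.     -0.0002  0.0997] turn [ 0.   -0.    0.05] q6 -1.608784750054882
[0.46600542 0.00768604 0.1197375 ]
```

>>> jog_arm --deltas '[0,0,0.03,0,0,0,-0.58,0,0,0.065,0,0,0,-0.58,0,0,0.09,0,0,0,-0.58,0,0,0.1,0,0,0,-0.58,0,0,0.1,0,0,0,-0.58,-0.01,0,0.1,0,0,0,-0.58,-0.023,0,0.1,0,0,0,-0.58,-0.037,0,0.1,0,0,0,-0.58]'

```text
time: 10.25
tool_pos: [0.5055, 0.0076, 0.0207]
tcp_rot: [-0.004, 3.139, -0.0]
wrist_force: [-0.1, -0.3, 0.1]
width: 0.21
grip_force: 0.1
```

>>> jog_arm --deltas '[-0.015,0,0,0,0,0,-0.58,-0.03,0,0,0,0,0,-0.58,-0.045,0,0,0,0,0,-0.58,-0.06,0,0,0,0,0,-0.58,-0.075,0,0,0,0,0,-0.58,-0.09,0,0,0,0,0,-0.58,-0.104,0,0,0,0,0,-0.58,-0.114,0,0,0,0,0,-0.58]'

```text
time: 11.05
tool_pos: [0.6199, 0.0079, 0.0204]
tcp_rot: [-0.004, 3.139, -0.0]
wrist_force: [0.5, -0.7, 0.0]
width: 0.209
grip_force: 0.0
```

```bash
python3 -c "
from h import *
s=readout.read_state();print(s['tool_pos'],s['wrist_force'])
c=read_camera('scene')
for p,q in blobs(c,210,450,180,340): print(p.round(1),q,ray(c,*p,.012)[:2].round(4))"
```

```text
[0.61992658 0.00785325 0.02039384] [ 0.5111549  -0.65658351  0.01558962]
[251.6 230.8] [10  5 40] [ 0.3919 -0.0691]
[343.9 288.1] [ 7  7 32] [ 0.6766 -0.0235]
[323.2 298.8] [ 8  7 32] [ 0.673  -0.0763]
[313.8 305.2] [ 9  7 34] [ 0.6747 -0.1025]
```

All three are in the tray. I'll raise the arm straight up, then check.

>>> jog_arm --deltas '[0,0,-0.03,0,0,0,-0.58,0,0,-0.07,0,0,0,-0.58,0,0,-0.11,0,0,0,-0.58,0,0,-0.14,0,0,0,-0.58,0,0,-0.15,0,0,0,-0.58,0,0,-0.15,0,0,0,-0.58,0,0,-0.15,0,0,0,-0.58,0,0,-0.15,0,0,0,-0.58]'

```text
time: 11.9
tool_pos: [0.6154, 0.0079, 0.167]
tcp_rot: [0.004, -3.137, -0.0]
wrist_force: [-1.0, 0.4, -0.4]
width: 0.21
grip_force: 0.0
```

```bash
python3 -c "
from h import *
print(readout.read_state()['tool_pos'])
c=read_camera('scene');cv2.imwrite('pics/s6.png',c['color'])
for p,q in blobs(c,210,450,180,340): print(p.round(1),q)"
```

```text
[0.61540356 0.00790891 0.16696852]
[251.6 230.8] [10  5 39]
[344.1 288.3] [ 7  7 30]
[323.2 298.8] [ 8  7 32]
[313.8 305.2] [ 9  7 34]
```

View pics/s6.png

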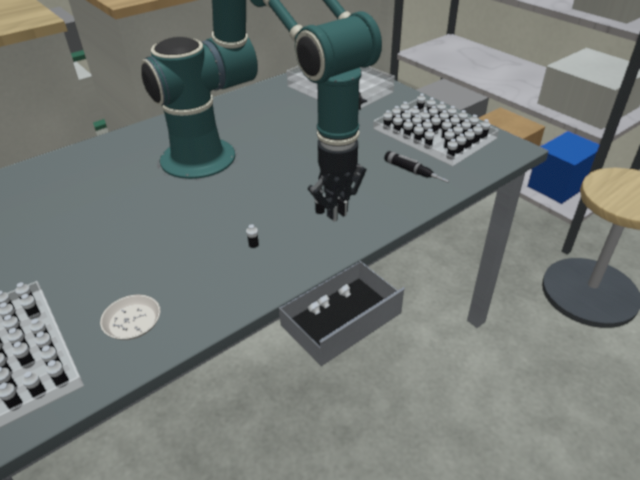

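The three caps lie still in the tray at (314,305), (323,299) and (344,288). The units, dish and driver are where they started, and the gripper is clear of everything.

```bash
python3 -c "
from workcell import finish_job
print(finish_job())"
```

```text
the job is handed in; nothing more can be done
None
```

All three nose caps were pushed over the edge into the catch tray, the units, dish and screwdriver look unmoved in the final picture, and the job is handed in; no verdict was returned.

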